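# Reset the stay of a taper jig to its widest taper

### The job

Set the wooden taper jig to its widest taper: lift the flat steel stay off both pins, lay it flat on the bench beside the jig and let go of it, then swing the jig's hinged leg open. Take the stay up again and drop its two outermost holes over the two pins, so that it lies flat on both rails, and let go; leave the other things on the bench as they are.

Things in the scene. Friction and masses are not known exactly. Their poses are not given: they have to be found in the camera images.
- jig: Taper jig: two light wooden rails, each 300x40 mm and 36 mm high from the bench up, hinged together at the far end; the near ends, with a pin on each, point to the robot. One is screwed down, the other is the hinged leg on its left. Origin: under the centre of the fixed rail; x along that rail towards the hinge, y across it towards the leg, z up. A 3 mm steel foot adds 27 mm at its ends.
- fixed_pin (a point): Upright steel pin, 7 mm across, pointed at the top, standing 15.5 mm out of the top of the jig's fixed rail, on its centre line, 30 mm from its near end. The point lies on the pin's axis 3 mm above the rail's top, where the middle of the stay's thickness lies when it rests flat on the rails. Axes as the jig's.
- hinge_axis (a point): Point on the upright hinge axis of the hinged leg, at the same height as fixed_pin and 276 mm along x, 24 mm along y from it in fixed_pin's axes.
- leg (a joint): Opening of the hinged leg, rad: 0 as found (narrow taper, pins 70 mm apart), growing as the leg's near end swings away from the fixed rail (seen from above, clockwise, so the leg turns about -z). At 0.276 the pins are 145 mm apart, which fits the stay's outermost holes. Range -0.05 to 0.42; it stays where it is left (light friction, under 1 N at the knob).
- leg_pin (a point): The same kind of pin (7 mm across, 15.5 mm high) on top of the hinged leg, 277 mm from the hinge axis; the point lies on its axis 3 mm above the leg's top. At opening 0 it lies 3 mm along x and 70 mm along y of fixed_pin, at opening 0.276 it lies 26 mm along x and 143 mm along y (in fixed_pin's axes).
- leg_knob (a point): Dark wooden round knob on top of the hinged leg, 27 mm across at its widest, from 36 to 66 mm above the bench, 191 mm from the hinge axis. The point is on its axis, 54 mm above the bench. The leg may be swung by this knob.
- stay_mid (a point): Centre of the loose flat steel stay, a bar 172x24x6 mm, 70 g, x along it, z through its thickness. Four 12 mm through holes on its centre line at x = -72.5, -2.5, 34.5 and 72.5 mm; the outermost two, 145 mm apart, may each go on either pin. As found, hole -72.5 is on the leg's pin, -2.5 on the fixed pin, and the other end juts 67 mm past the fixed rail over free bench, clear for 150 mm more.
- eye_hole (a point): Centre of the stay's outermost hole at x = -72.5 mm of the bar, which is on the leg's pin as found.
- last_hole (a point): Centre of the stay's outermost hole at x = +72.5 mm of the bar, at the free end as found.
- tape_measure: Yellow tape measure, 63x99x37 mm, a bystander to the right of the fixed rail near the hinge; origin at its underside.
- sand_block: Cork sanding block, 62x112x29 mm, a bystander to the left of the hinged leg, outside its swing; origin at its underside.
- offcut: Wooden board offcut, 80x239x19 mm, a bystander lying on the right; origin at its underside.
- masking_tape: Roll of masking tape, 105 mm across, 36 mm high, a bystander at the back right; origin at its underside.
- wax_tin: Flat round dark tin, 99 mm across, 24 mm high, a bystander at the front left; origin at its underside.

How it is judged:
On the way, in this order (a step that is already met when the one before it is completed fails the run):
1. the stay lies flat on the bench, let go, with the leg not yet opened (height (world z) of stay_mid below 0.008 m and angle between stay_mid's own z axis and vertical below 0.1 rad and contact force between the fingers and stay below 0.1 N and linear speed of stay below 0.02 m/s and value of joint leg below 0.2 rad), for 0.2 s.
2. the leg has been swung out to about the opening that fits the outermost holes (value of joint leg between 0.236 and 0.316 rad), for 0.1 s.
At the end, for the whole second after the job is handed in: One outermost hole of the stay is over the leg's pin and the other over the fixed pin (each within 5 mm of the pin's axis), the stay lies flat on both rails (within 3 mm of fully down at both holes, tilt under 0.06 rad) and is at rest (((horizontal distance between eye_hole and leg_pin below 0.005 m and horizontal distance between last_hole and fixed_pin below 0.005 m) or (horizontal distance between last_hole and leg_pin below 0.005 m and horizontal distance between eye_hole and fixed_pin below 0.005 m)) and z of each of eye_hole, last_hole in the frame of fixed_pin below 0.003 m and angle between stay_mid's own z axis and vertical below 0.06 rad and linear speed of stay below 0.02 m/s); the robot touches nothing.
It fails at once if a bystander is shoved by more than 30 mm (distance of any of tape_measure, sand_block, offcut, masking_tape, wax_tin from where it was at the start of the episode above 0.03 m).
It also fails if it takes over 72 s, if anything falls off the work surface, if the arm or the gripper's body presses on something with over 40 N, if the wrist force passes 120 N, or if a joint passes its speed limit or range.

### The arm

A 6-joint arm with a two-finger parallel gripper is mounted at the origin on a cart in front of the work surface, level with it; the furniture and walls round the work are solid. World frame = base frame: x ahead of the robot, y to its left, z up, the work surface at z = 0. Lengths are in m, angles in rad, forces in N, time in s.
With the tool pointing down it reaches from about 0.2 to 0.875 m from the base axis. Payload 3.4 kg.
Tool frame: the origin (TCP) lies at the very end of the fingers, on their centre line; the grasp point (between the pads) lies 19 mm behind it (arm.grasp_offset is the distance from the TCP to the grasp point, in m); z points along the fingers, y is the line along which they close (so a half turn about z gives the same grasp; the last joint's range is limited). The gripper opens to 94 mm and grips with 3 to 60 N. Pads are 16 mm wide; open, the fingers measure 119 mm over their backs; the gripper's body (75 mm by 177 mm) begins 78 mm behind the grasp point.
Start: joints at [1.155, 0.276, 1.505, -0, 1.361, -0.121], TCP at [0.167, 0.55, 0.205] pointing down, gripper open.
Joint ranges: [-2.89, 2.89], [-0.75, 2.08], [0.22, 2.7], [-1.18, 4.32], [0.11, 2.71], [-2.7, 2.7]. Speed limits (rad/s): [2.57, 2.57, 3.14, 3.14, 3.14, 3.14].

### API

Orientations are given as a unit quaternion [w, x, y, z].
In Python, from plant import arm, imaging, order gives the robot as it stands.
- The arm moves only by the tool jog_arm, never from a script. Its argument "deltas" is a list of rows, each an object of numbers: "tx", "ty", "tz": the shift along the tool's x, y, z in cm; "wx", "wy", "wz": the turn, a rotation vector about the tool's x, y, z in rad; "jaw": the gripper command: -1 is shut, 1 is fully open, values between are in proportion. In form: [{"tx": .., "ty": .., "tz": .., "wx": .., "wy": .., "wz": .., "jaw": ..}, ...]. A call has 1 to 8 rows; each row is the pose to reach, as a shift and turn from the pose commanded when the call began, along the tool's axes at that moment; what a row does not reach only later rows make up. A row lasts 1/8 s, in which the tool goes at most 62.5 mm and 10.7 degrees, less where a joint would pass 70% of its speed; a pose out of reach is approached as far as the arm can. A call with a gripper value outside its range is refused whole. The fingers move at their own pace and stop on an object; "squeeze" is the grip in N (left out, the last holds). Time passes only in rows, so rows that repeat a pose let the fingers close. It gives the time, the measured TCP pose, the force, the opening and the grip force at its end, in the units of the state.
- arm.get_obs(): the state, without advancing time (a new reading comes with each control period).
- imaging.camera(name): name is "side" or "top" or "wrist"; returns (picture, depth): 420x560x3 uint8, blue, green, red; 420x560 float32, m along the optical axis (not along the pixel's ray), 0 where there is no reading.
- imaging.calibration(name): a dict with "camera_matrix" (3x3 intrinsics, pixels), "distortion" ([k1, k2, p1, p2, k3] as OpenCV has them; the pictures are not rectified), "xyz" and "rotation" of the camera in the world. Camera axes: x right, y up, looking along -z (the intrinsics and any distortion apply to the point x, -y, -z); pixel columns grow to the right and rows downward; lengths in m; the calibration is good to about 2 mm. A picture is of the moment at which its call begins: read the wrist's pose just before it. calibration takes no time and is no camera call; for the wrist camera it gives the pose at the moment of the call.
- order.hand_in(): hands the job in; it is judged then, once.
The state is a dict: "t": time; "joint_positions": joint angles; "qd": joint speeds; "tau": joint torques, N m; "tool_pos": TCP position; "tcp_rot": TCP orientation; "wrist_force": force on the tool from outside, world axes, zero at the start; "ft_torque": the same for the moment, N m; "opening": finger opening in m; "finger_force": force on a finger pad.
Only numpy, scipy, OpenCV 4.12 (cv2) and the standard library are available. Lean on these libraries where they do the work, as an engineer would, in place of code of your own. Each camera call takes 0.05 s, during which the arm holds its last target. There are 200 camera calls.

## Working session

There is one attempt and no reset: what is moved stays moved. The work goes in short steps, Python scripts to look and compute and a tool call to move; the robot and the scene stay as the last step left them, time stands still between calls to the robot, and variables do not carry over. Pictures are saved under pics/ and viewed, at most 12 in all, crops included, and the job is handed in when it is done.

Besides the shell and the picture viewer there is one more tool, called after "Request:" as name(argument=value, ...), one argument or row to a line, values as JSON. jog_arm: Moves the arm, as the interface text tells. Its arguments: {"type":"object","properties":{"deltas":{"type":"array"},"squeeze":{"type":"number"}},"required":["deltas"]}

```bash
mkdir -p pics; cat > h.py <<'E'
import numpy as np, cv2
from plant import arm, imaging, order
def cam(n):
    c=imaging.calibration(n); p,d=imaging.camera(n); return c,p,d
def rot(c):
    R=np.array(c["rotation"],float)
    if R.shape==(3,3): return R
    from scipy.spatial.transform import Rotation as T
    return T.from_quat(np.roll(R.ravel(),-1)).as_matrix()
def ray(c,uv):
    K=np.array(c["camera_matrix"]);D=np.array(c["distortion"])
    q=cv2.undistortPoints(np.array(uv,float).reshape(-1,1,2),K,D).reshape(-1,2)
    v=np.c_[q[:,0],-q[:,1],-np.ones(len(q))]@rot(c).T
    return np.array(c["xyz"]),v
def onz(c,uv,z):
    o,v=ray(c,uv); return o+v*((z-o[2])/v[:,2])[:,None]
E
python3 - <<'E'
from h import *
for n in("top","side"):
    c,p,d=cam(n); cv2.imwrite(f"pics/{n}0.png",p); print(n,c["xyz"],c["camera_matrix"],np.array(c["rotation"]).round(2))
    np.savez(f"{n}0.npz",p=p,d=d)
print(arm.get_obs())
E
```

```text
top [-1.07961170e-01 -1.45478567e-03  1.48111485e+00] [[482.35150406   0.         283.50075132]
 [  0.         482.35150406 214.53491328]
 [  0.           0.           1.        ]] [-0.65 -0.15  0.17  0.72]
side [-0.85096764 -0.62556638  0.73897123] [[524.29080959   0.         274.59030244]
 [  0.         524.29080959 206.21713844]
 [  0.           0.           1.        ]] [ 0.7   0.45 -0.31 -0.46]
{'t': 0.1, 'joint_positions': array([ 1.15499810e+00,  2.76507314e-01,  1.50595507e+00,  2.64210651e-05,
        1.36071746e+00, -1.20983467e-01]), 'qd': array([-0.00025342, -0.00131085, -0.00315668, -0.00092058,  0.00012481,
       -0.00337853]), 'tau': array([ 1.25251434e-03, -4.05457377e+01, -2.37778741e+01,  7.06418976e-02,
        2.97361391e-02, -5.35525373e-05]), 'tool_pos': array([0.16685958, 0.54974279, 0.20472569]), 'tcp_rot': array([-2.22901726e-04,  1.46876816e-01,  9.89154473e-01, -7.61759961e-04]), 'wrist_force': array([-0.46761001,  0.27724671, -0.13729963]), 'ft_torque': array([-0.02064033,  0.02344099, -0.00991421]), 'finger_force': 0.0, 'opening': 0.09440605083387213}
```

View pics/top0.png

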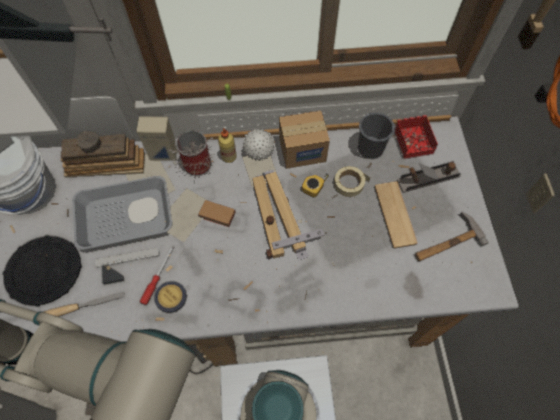

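The top view shows the jig at about (275,210), the stay at (300,240), the knob at (270,220), and the arm lower left. I'll zoom in on the jig.

```bash
python3 - <<'E'
from h import *
a=np.load("top0.npz")["p"][160:265,235:375]; b=cv2.resize(a,None,fx=5,fy=5,interpolation=cv2.INTER_CUBIC); cv2.imwrite("pics/t0c.png",b)
c=imaging.calibration("top")
print(onz(c,[[276,248],[255,175],[298,240],[300,245],[170,297],[217,213]],0.036))
E
```

```text
[[ 0.49039351 -0.03675825  0.036     ]
 [ 0.77121539  0.0117945   0.036     ]
 [ 0.51164811 -0.11066672  0.036     ]
 [ 0.49348396 -0.11520293  0.036     ]
 [ 0.35981905  0.30155007  0.036     ]
 [ 0.6352668   0.14867152  0.036     ]]
```

View pics/t0c.png

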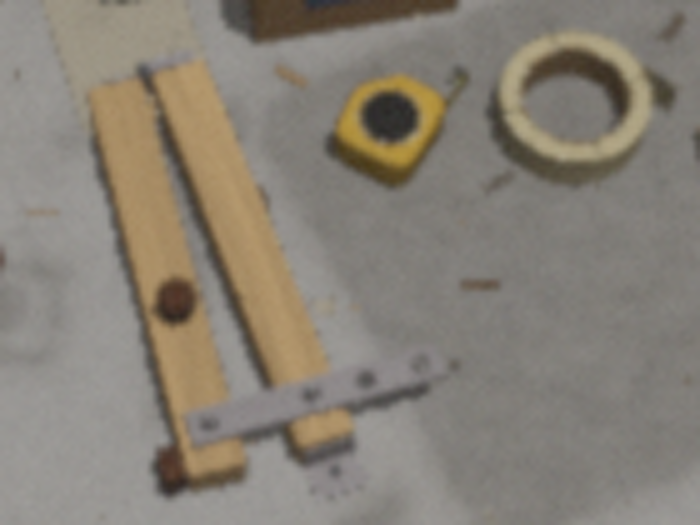

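View pics/side0.png

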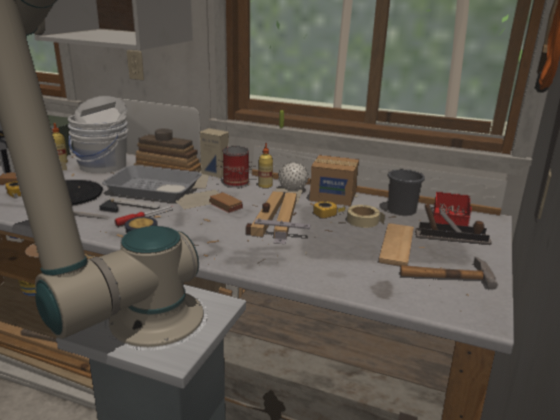

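The crop shows the stay's four holes at crop pixels (209,424), (310,395), (366,378) and (421,362), and the knob at (176,300). The side view confirms the layout.

```bash
cat >> h.py <<'E'
from scipy.spatial.transform import Rotation as T
def tool(p):
    """world point -> shift in tool axes, cm, from current pose"""
    o=arm.get_obs(); q=o["tcp_rot"]; R=T.from_quat(np.roll(q,-1)).as_matrix()
    return (R.T@(np.array(p)-o["tool_pos"])*100).round(2)
def yaw():
    q=arm.get_obs()["tcp_rot"]; y=T.from_quat(np.roll(q,-1)).as_matrix()[:,1]; return np.arctan2(y[1],y[0])
E
python3 - <<'E'
from h import *
c=imaging.calibration("top")
f=lambda u:np.array(u)/5+[235,160]-0.4
P=onz(c,f([[209,424],[310,395],[366,378],[421,362]]),0.042); print(P.round(4))
print(onz(c,f([[176,296]]),0.06), onz(c,f([[149,72],[320,430],[290,432],[350,410]]),0.036).round(3))
d=P[3]-P[0]; print(np.hypot(*d[:2]),np.arctan2(d[1],d[0]),yaw())
cw=imaging.calibration("wrist"); o=arm.get_obs(); R=T.from_quat(np.roll(o["tcp_rot"],-1)).as_matrix()
print("cam in tool",R.T@(np.array(cw["xyz"])-o["tool_pos"]),(R.T@rot(cw)).round(2),cw["camera_matrix"][0])
print(R.round(3))
m=P.mean(0); print(tool([0.52,-0.1,0.25]))
E
```

```text
[[ 0.5003 -0.039   0.042 ]
 [ 0.5144 -0.1062  0.042 ]
 [ 0.523  -0.1439  0.042 ]
 [ 0.531  -0.1811  0.042 ]]
[[ 0.58528316 -0.02508848  0.06      ]] [[ 0.772 -0.021  0.036]
 [ 0.492 -0.11   0.036]
 [ 0.492 -0.091  0.036]
 [ 0.504 -0.131  0.036]]
0.14536041392410842 -1.3581305316315366 1.275976202934754
cam in tool [ 8.16706454e-02  1.23896195e-04 -1.78962442e-01] [[ 0.    0.96  0.28]
 [ 1.   -0.    0.  ]
 [ 0.    0.28 -0.96]] [303.45465604   0.         280.2130652 ]
[[-0.957  0.291 -0.001]
 [ 0.291  0.957 -0.001]
 [ 0.    -0.002 -1.   ]]
[-52.67 -51.92  -4.46]
```

Request:
jog_arm(
  deltas=[
    {"tx":-54,"ty":-55.7,"tz":0.5,"wz":1.063,"jaw":0.3},
    {"tx":-54,"ty":-55.7,"tz":0.5,"wz":1.063,"jaw":0.3},
    {"tx":-54,"ty":-55.7,"tz":0.5,"wz":1.063,"jaw":0.3},
    {"tx":-54,"ty":-55.7,"tz":0.5,"wz":1.063,"jaw":0.3},
    {"tx":-54,"ty":-55.7,"tz":0.5,"wz":1.063,"jaw":0.3},
    {"tx":-54,"ty":-55.7,"tz":0.5,"wz":1.063,"jaw":0.3},
    {"tx":-54,"ty":-55.7,"tz":0.5,"wz":1.063,"jaw":0.3},
    {"tx":-54,"ty":-55.7,"tz":0.5,"wz":1.063,"jaw":0.3},
  ],
  squeeze=40,
)

```text
$.deltas[0]: bad value
```

```bash
python3 - <<'E'
from h import *
print(arm.get_obs()["tool_pos"],yaw(),tool([0.5215,-0.14,0.2]))
E
```

```text
[0.16685958 0.54974279 0.20472569] 1.275976202934754 [-53.98 -55.69   0.55]
```

Request:
jog_arm(
  deltas=[
    {"tx":-27,"ty":-28,"tz":0.5,"wx":0,"wy":0,"wz":0.9,"jaw":0.3},
    {"tx":-27,"ty":-28,"tz":0.5,"wx":0,"wy":0,"wz":0.9,"jaw":0.3},
    {"tx":-27,"ty":-28,"tz":0.5,"wx":0,"wy":0,"wz":0.9,"jaw":0.3},
    {"tx":-27,"ty":-28,"tz":0.5,"wx":0,"wy":0,"wz":0.9,"jaw":0.3},
    {"tx":-27,"ty":-28,"tz":0.5,"wx":0,"wy":0,"wz":0.9,"jaw":0.3},
    {"tx":-27,"ty":-28,"tz":0.5,"wx":0,"wy":0,"wz":0.9,"jaw":0.3},
  ],
  squeeze=40,
)

```text
t: 0.85
tool_pos: [0.3381, 0.2145, 0.2006]
tcp_rot: [0.0, 0.563, 0.827, 0.0]
wrist_force: [0.5, 0.2, -1.0]
opening: 0.0609
finger_force: 0.0
```

```bash
python3 - <<'E'
from h import *
print(arm.get_obs()["tool_pos"],yaw()-0.213,tool([0.5215,-0.14,0.2]))
E
```

```text
[0.33814298 0.21451079 0.20056931] 0.16274023408082441 [-39.71   4.05   0.06]
```

Request:
jog_arm(
  deltas=[
    {"tx":-39.7,"ty":4.0,"tz":0,"wx":0,"wy":0,"wz":0.163,"jaw":0.3},
    {"tx":-39.7,"ty":4.0,"tz":0,"wx":0,"wy":0,"wz":0.163,"jaw":0.3},
    {"tx":-39.7,"ty":4.0,"tz":0,"wx":0,"wy":0,"wz":0.163,"jaw":0.3},
    {"tx":-39.7,"ty":4.0,"tz":0,"wx":0,"wy":0,"wz":0.163,"jaw":0.3},
    {"tx":-39.7,"ty":4.0,"tz":0,"wx":0,"wy":0,"wz":0.163,"jaw":0.3},
    {"tx":-39.7,"ty":4.0,"tz":0,"wx":0,"wy":0,"wz":0.163,"jaw":0.3},
    {"tx":-39.7,"ty":4.0,"tz":0,"wx":0,"wy":0,"wz":0.163,"jaw":0.3},
    {"tx":-39.7,"ty":4.0,"tz":0,"wx":0,"wy":0,"wz":0.163,"jaw":0.3},
  ],
)

```text
t: 1.85
tool_pos: [0.5206, -0.1388, 0.1998]
tcp_rot: [-0.001, 0.629, 0.778, -0.0]
wrist_force: [-0.6, 1.1, 0.2]
opening: 0.0612
finger_force: 0.0
```

```bash
python3 - <<'E'
from h import *
print(arm.get_obs()["tool_pos"],yaw()-0.213,tool([0.5215,-0.14,0.2]))
c,p,d=cam("wrist"); cv2.imwrite("pics/w1.png",p); np.savez("w1.npz",p=p,d=d,x=c["xyz"],r=c["rotation"])
E
```

```text
[ 0.52060515 -0.138826    0.19978419] -0.002066895107097566 [-0.13  0.06 -0.02]
```

View pics/w1.png

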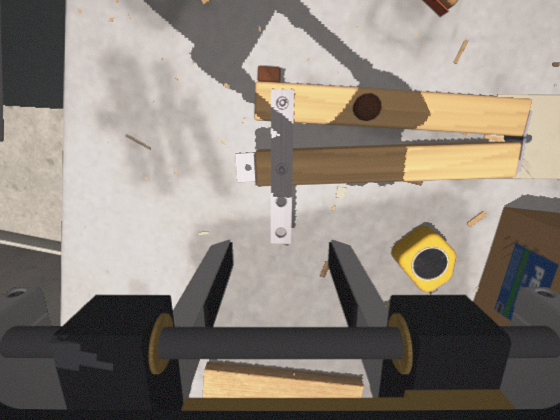

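The wrist view shows the holes at (282,102), (281,170), (281,202) and (281,232), the bar from rows 89 to 243, and the knob at (367,105).

```bash
python3 - <<'E'
from h import *
a=np.load("w1.npz"); c=imaging.calibration("wrist"); c["xyz"]=a["x"]; c["rotation"]=a["r"]
P=onz(c,[[282,102],[281,170],[281,202],[281,232]],.042); print(P.round(4))
d=P[3]-P[0]; th=np.arctan2(d[1],d[0]); print(np.hypot(*d[:2]),th)
print("knob",onz(c,[[367,104]],.062), "gaps",np.linalg.norm(np.diff(P,axis=0),axis=1))
u=d/np.linalg.norm(d); m=(P[0]+P[3])/2; g=m+u*.034; print("mid",m,"grasp",g,"yawerr",yaw()-(th+np.pi/2),tool([g[0],g[1],.026]))
cols=a["p"][120:240,255:310].mean(2)
E
```

```text
[[ 0.5006 -0.0392  0.042 ]
 [ 0.5147 -0.1095  0.042 ]
 [ 0.5224 -0.1455  0.042 ]
 [ 0.5301 -0.1813  0.042 ]]
0.1451147874513155 -1.3656576055125802
knob [[ 0.5834034  -0.02449101  0.062     ]] gaps [0.07168636 0.03683336 0.03659896]
mid [ 0.51536291 -0.11027009  0.042     ] grasp [ 0.52228881 -0.1435572   0.042     ] yawerr 0.007216219568955018 [-0.69  0.13 17.4 ]
```

Request:
jog_arm(
  deltas=[
    {"tx":-0.6,"ty":0.1,"tz":6,"wx":0,"wy":0,"wz":0,"jaw":0.3},
    {"tx":-0.6,"ty":0.1,"tz":12,"wx":0,"wy":0,"wz":0,"jaw":0.3},
    {"tx":-0.6,"ty":0.1,"tz":15.5,"wx":0,"wy":0,"wz":0,"jaw":0.3},
    {"tx":-0.6,"ty":0.1,"tz":17.5,"wx":0,"wy":0,"wz":0,"jaw":0.3},
    {"tx":-0.6,"ty":0.1,"tz":17.8,"wx":0,"wy":0,"wz":0,"jaw":0},
    {"tx":-0.6,"ty":0.1,"tz":17.8,"wx":0,"wy":0,"wz":0,"jaw":-0.3},
    {"tx":-0.6,"ty":0.1,"tz":17.8,"wx":0,"wy":0,"wz":0,"jaw":-1},
    {"tx":-0.6,"ty":0.1,"tz":17.8,"wx":0,"wy":0,"wz":0,"jaw":-1},
  ],
)

```text
t: 2.9
tool_pos: [0.5235, -0.144, 0.0236]
tcp_rot: [0.001, 0.628, 0.778, 0.0]
wrist_force: [-0.4, -0.4, 0.5]
opening: 0.0248
finger_force: 0.2
```

Request:
jog_arm(
  deltas=[
    {"tx":0,"ty":0,"tz":0,"wx":0,"wy":0,"wz":0,"jaw":-1},
    {"tx":0,"ty":0,"tz":0,"wx":0,"wy":0,"wz":0,"jaw":-1},
  ],
)

```text
t: 3.15
tool_pos: [0.5235, -0.1441, 0.0233]
tcp_rot: [0.001, 0.628, 0.778, 0.0]
wrist_force: [0.5, 1.0, 4.8]
opening: 0.0232
finger_force: 40.0
```

The tips sit too deep to lay the bar on the bench, so I'll regrip higher.

Request:
jog_arm(
  deltas=[
    {"tx":0,"ty":0,"tz":0,"wx":0,"wy":0,"wz":0,"jaw":-0.3},
    {"tx":0,"ty":0,"tz":0,"wx":0,"wy":0,"wz":0,"jaw":-0.3},
    {"tx":0,"ty":0,"tz":-1.4,"wx":0,"wy":0,"wz":0,"jaw":-0.3},
    {"tx":0,"ty":0,"tz":-1.4,"wx":0,"wy":0,"wz":0,"jaw":-0.3},
    {"tx":0,"ty":0,"tz":-1.4,"wx":0,"wy":0,"wz":0,"jaw":-1},
    {"tx":0,"ty":0,"tz":-1.4,"wx":0,"wy":0,"wz":0,"jaw":-1},
    {"tx":0,"ty":0,"tz":-1.4,"wx":0,"wy":0,"wz":0,"jaw":-1},
    {"tx":0,"ty":0,"tz":-1.4,"wx":0,"wy":0,"wz":0,"jaw":-1},
  ],
  squeeze=40,
)

```text
t: 4.15
tool_pos: [0.523, -0.1439, 0.0367]
tcp_rot: [0.0, 0.628, 0.778, 0.0]
wrist_force: [0.1, -0.9, 2.1]
opening: 0.0229
finger_force: 40.0
```

Request:
jog_arm(
  deltas=[
    {"tx":0,"ty":0,"tz":-1,"wx":0,"wy":0,"wz":0,"jaw":-1},
    {"tx":0,"ty":0,"tz":-2,"wx":0,"wy":0,"wz":0,"jaw":-1},
    {"tx":0,"ty":0,"tz":-3,"wx":0,"wy":0,"wz":0,"jaw":-1},
    {"tx":0,"ty":0,"tz":-4,"wx":0,"wy":0,"wz":0,"jaw":-1},
    {"tx":0,"ty":0,"tz":-4,"wx":0,"wy":0,"wz":0,"jaw":-1},
  ],
)

```text
t: 4.78
tool_pos: [0.5237, -0.1442, 0.0778]
tcp_rot: [0.001, 0.628, 0.778, 0.0]
wrist_force: [0.4, 0.3, -0.9]
opening: 0.0232
finger_force: 40.0
```

```bash
python3 - <<'E'
from h import *
c,p,d=cam("wrist"); cv2.imwrite("pics/w2.png",p)
E
```

```text
(no output)
```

View pics/w2.png

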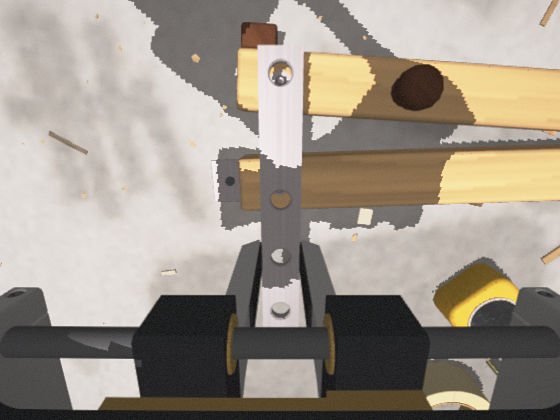

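The bar is up and level, clear of the pins at (280,72) and (280,198). Moving right and down.

Request:
jog_arm(
  deltas=[
    {"tx":-4,"ty":0,"tz":0,"wx":0,"wy":0,"wz":0,"jaw":-1},
    {"tx":-9,"ty":0,"tz":0,"wx":0,"wy":0,"wz":0,"jaw":-1},
    {"tx":-12.5,"ty":0,"tz":1,"wx":0,"wy":0,"wz":0,"jaw":-1},
    {"tx":-12.5,"ty":0,"tz":4,"wx":0,"wy":0,"wz":0,"jaw":-1},
    {"tx":-12.5,"ty":0,"tz":6.3,"wx":0,"wy":0,"wz":0,"jaw":-1},
    {"tx":-12.5,"ty":0,"tz":7.2,"wx":0,"wy":0,"wz":0,"jaw":-1},
    {"tx":-12.5,"ty":0,"tz":7.5,"wx":0,"wy":0,"wz":0,"jaw":-1},
    {"tx":-12.5,"ty":0,"tz":7.5,"wx":0,"wy":0,"wz":0,"jaw":-1},
  ],
)

```text
t: 5.82
tool_pos: [0.5498, -0.2662, 0.0022]
tcp_rot: [0.0, 0.628, 0.778, 0.0]
wrist_force: [-0.6, 0.0, -0.4]
opening: 0.0232
finger_force: 40.0
```

Request:
jog_arm(
  deltas=[
    {"tx":0,"ty":0,"tz":0.1,"wx":0,"wy":0,"wz":0,"jaw":-1},
    {"tx":0,"ty":0,"tz":0.1,"wx":0,"wy":0,"wz":0,"jaw":0.3},
    {"tx":0,"ty":0,"tz":0.1,"wx":0,"wy":0,"wz":0,"jaw":0.3},
    {"tx":0,"ty":0,"tz":-0.2,"wx":0,"wy":0,"wz":0,"jaw":0.3},
    {"tx":0,"ty":0,"tz":-3,"wx":0,"wy":0,"wz":0,"jaw":0.3},
    {"tx":0,"ty":0,"tz":-9,"wx":0,"wy":0,"wz":0,"jaw":0.3},
    {"tx":3,"ty":0,"tz":-15,"wx":0,"wy":0,"wz":0,"jaw":0.3},
    {"tx":3,"ty":0,"tz":-15,"wx":0,"wy":0,"wz":0,"jaw":0.3},
  ],
)

```text
t: 6.82
tool_pos: [0.5453, -0.2368, 0.1569]
tcp_rot: [0.005, 0.628, 0.779, 0.001]
wrist_force: [0.5, -1.1, -0.1]
opening: 0.0612
finger_force: 0.0
```

```bash
python3 - <<'E'
from h import *
print(tool([.584,-.0248,.043]))
c,p,d=cam("wrist"); cv2.imwrite("pics/w3.png",p); np.savez("w3.npz",p=p,d=d,x=c["xyz"],r=c["rotation"])
E
```

```text
[19.96  8.21 11.34]
```

View pics/w3.png

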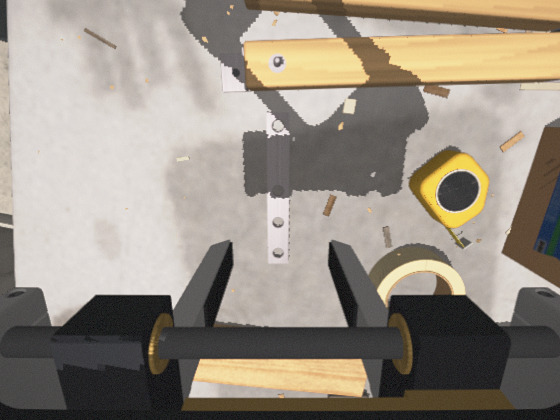

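The stay lies flat, holes at (278,124), (278,222) and (278,252), with the fixed pin at (278,62). Next, the knob.

Request:
jog_arm(
  deltas=[
    {"tx":6,"ty":2.5,"tz":0,"wx":0,"wy":0,"wz":0,"jaw":0.3},
    {"tx":12,"ty":5,"tz":0,"wx":0,"wy":0,"wz":0,"jaw":0.3},
    {"tx":17,"ty":7,"tz":0,"wx":0,"wy":0,"wz":0,"jaw":0.3},
    {"tx":20,"ty":8.2,"tz":0,"wx":0,"wy":0,"wz":0,"jaw":0.3},
    {"tx":20,"ty":8.2,"tz":5,"wx":0,"wy":0,"wz":0,"jaw":0.3},
    {"tx":20,"ty":8.2,"tz":9.5,"wx":0,"wy":0,"wz":0,"jaw":0.3},
    {"tx":20,"ty":8.2,"tz":11.4,"wx":0,"wy":0,"wz":0,"jaw":0.3},
    {"tx":20,"ty":8.2,"tz":11.4,"wx":0,"wy":0,"wz":0,"jaw":0.3},
  ],
  squeeze=10,
)

```text
t: 7.88
tool_pos: [0.5783, -0.0239, 0.0364]
tcp_rot: [-0.002, 0.628, 0.778, -0.002]
wrist_force: [-4.3, 0.5, 6.1]
opening: 0.0612
finger_force: 3.3
```

Request:
jog_arm(
  deltas=[
    {"tx":0,"ty":0,"tz":0,"wx":0,"wy":0,"wz":0,"jaw":-1},
    {"tx":0,"ty":0,"tz":0,"wx":0,"wy":0,"wz":0,"jaw":-1},
    {"tx":0,"ty":0,"tz":0,"wx":0,"wy":0,"wz":0,"jaw":-1},
    {"tx":0,"ty":0,"tz":0,"wx":0,"wy":0,"wz":0,"jaw":-1},
  ],
)

```text
t: 8.38
tool_pos: [0.5853, -0.024, 0.0375]
tcp_rot: [0.003, 0.628, 0.778, 0.003]
wrist_force: [8.0, 0.9, -7.5]
opening: 0.0263
finger_force: 10.0
```

```bash
python3 - <<'E'
from h import *
a=np.load("w3.npz"); c=imaging.calibration("wrist"); c["xyz"]=a["x"]; c["rotation"]=a["r"]
P=onz(c,[[278,124],[278,222],[278,252]],.006); print(P.round(4), "pin",onz(c,[[278,60]],.05),onz(c,[[278,62]],.037))
# leg geometry: pin F, jig yaw
F=np.array([.5147,-.1085]); L=np.array([.5005,-.0392]); t=np.arctan2(*(L-F)[::-1])-np.arctan2(70,3)
R=np.array([[np.cos(t),-np.sin(t)],[np.sin(t),np.cos(t)]]); H=F+R@[.276,.024]; print("jig yaw",t,"H",H)
K=arm.get_obs()["tool_pos"][:2]; q=-.276; Q=np.array([[np.cos(q),-np.sin(q)],[np.sin(q),np.cos(q)]])
print("r",np.linalg.norm(K-H)); 
for f in (.25,.5,.75,1):
    q=-.276*f; Q=np.array([[np.cos(q),-np.sin(q)],[np.sin(q),np.cos(q)]]); n=H+Q@(K-H); print(n,tool([*n,arm.get_obs()["tool_pos"][2]]))
E
```

```text
[[ 0.5271 -0.1607  0.006 ]
 [ 0.5499 -0.2665  0.006 ]
 [ 0.5579 -0.3031  0.006 ]] pin [[ 0.51573031 -0.10833901  0.05      ]] [[ 0.51561284 -0.10774813  0.037     ]]
jig yaw 0.24493951556504467 H [ 0.77664201 -0.018287  ]
r 0.1914281834867806
[ 0.58535904 -0.01083213] [1.29 0.28 0.  ]
[0.58632818 0.00233818] [2.56 0.66 0.  ]
[0.58820306 0.01541034] [3.8  1.11 0.  ]
[0.59097473 0.02832213] [5.   1.66 0.01]
```

Request:
jog_arm(
  deltas=[
    {"tx":0,"ty":0,"tz":-0.4,"wx":0,"wy":0,"wz":0,"jaw":-1},
    {"tx":0.6,"ty":0.1,"tz":-0.4,"wx":0,"wy":0,"wz":0.0,"jaw":-1},
    {"tx":1.3,"ty":0.3,"tz":-0.4,"wx":0,"wy":0,"wz":0.07,"jaw":-1},
    {"tx":2.56,"ty":0.66,"tz":-0.4,"wx":0,"wy":0,"wz":0.14,"jaw":-1},
    {"tx":3.8,"ty":1.1,"tz":-0.4,"wx":0,"wy":0,"wz":0.2,"jaw":-1},
    {"tx":4.5,"ty":1.4,"tz":-0.4,"wx":0,"wy":0,"wz":0.25,"jaw":-1},
    {"tx":5,"ty":1.65,"tz":-0.4,"wx":0,"wy":0,"wz":0.276,"jaw":-1},
    {"tx":5,"ty":1.65,"tz":-0.4,"wx":0,"wy":0,"wz":0.276,"jaw":-1},
  ],
)

```text
t: 9.38
tool_pos: [0.5907, 0.028, 0.0411]
tcp_rot: [0.003, 0.729, 0.685, 0.002]
wrist_force: [7.9, -1.1, -8.1]
opening: 0.0261
finger_force: 10.0
```

```bash
python3 - <<'E'
from h import *
H=np.array([.77664,-.01829]); o=arm.get_obs(); v=o["tool_pos"][:2]-H; w=np.array([.5853,-.024])-H
print(o["tool_pos"],o["wrist_force"],o["opening"],"opening angle",-(np.arctan2(*v[::-1])-np.arctan2(*w[::-1])),np.linalg.norm(v), tool([.591,.0283,.042]))
E
```

```text
[0.59068659 0.02802513 0.04107089] [ 7.94419313 -1.09214645 -8.08954967] 0.02614513319097795 opening angle -6.00925025503158 0.19163445029188467 [ 0.03  0.03 -0.09]
```

Request:
jog_arm(
  deltas=[
    {"tx":0,"ty":0,"tz":0,"wx":0,"wy":0,"wz":0,"jaw":0.3},
    {"tx":0,"ty":0,"tz":0,"wx":0,"wy":0,"wz":0,"jaw":0.3},
    {"tx":0,"ty":0,"tz":-3,"wx":0,"wy":0,"wz":0,"jaw":0.3},
    {"tx":0,"ty":0,"tz":-9,"wx":0,"wy":0,"wz":0,"jaw":0.3},
    {"tx":-4,"ty":-2,"tz":-15,"wx":0,"wy":0,"wz":-0.1,"jaw":0.3},
    {"tx":-9,"ty":-4,"tz":-19,"wx":0,"wy":0,"wz":-0.2,"jaw":0.3},
    {"tx":-15.4,"ty":-5,"tz":-19,"wx":0,"wy":0,"wz":-0.279,"jaw":0.3},
    {"tx":-15.4,"ty":-5,"tz":-19,"wx":0,"wy":0,"wz":-0.279,"jaw":0.3},
  ],
)

```text
t: 10.38
tool_pos: [0.5255, -0.1248, 0.2328]
tcp_rot: [0.001, 0.628, 0.778, -0.0]
wrist_force: [-0.3, 0.3, -0.2]
opening: 0.0616
finger_force: 0.0
```

Request:
jog_arm(
  deltas=[
    {"tx":0,"ty":0,"tz":0,"wx":0,"wy":0,"wz":0,"jaw":0.3},
    {"tx":0,"ty":0,"tz":0,"wx":0,"wy":0,"wz":0,"jaw":0.3},
  ],
)

```text
t: 10.62
tool_pos: [0.5266, -0.1207, 0.2309]
tcp_rot: [-0.001, 0.627, 0.779, 0.0]
wrist_force: [0.2, 0.5, 0.3]
opening: 0.0616
finger_force: 0.0
```

```bash
python3 - <<'E'
from h import *
print(arm.get_obs()["tool_pos"],yaw())
c,p,d=cam("wrist"); cv2.imwrite("pics/w4.png",p); np.savez("w4.npz",p=p,d=d,x=c["xyz"],r=c["rotation"])
E
```

```text
[ 0.5266467  -0.12073694  0.23090345] 0.21658302387816616
```

View pics/w4.png

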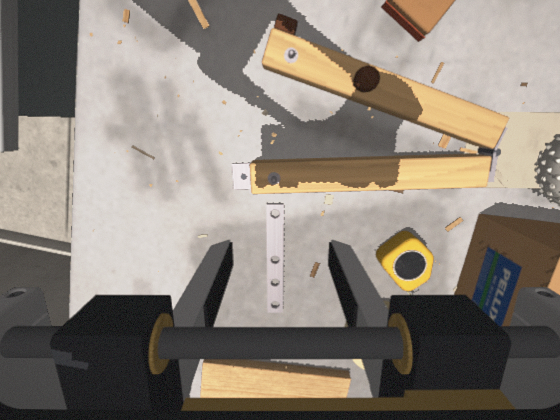

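The leg has swung out: leg pin near (291,54), fixed pin near (274,178), stay holes at (275,213) through (275,305). I'll zoom in on the pins and end holes.

```bash
python3 - <<'E'
from h import *
p=np.load("w4.npz")["p"]
t=[cv2.resize(p[y-16:y+16,x-16:x+16],None,fx=9,fy=9,interpolation=cv2.INTER_CUBIC) for x,y in((291,54),(274,178),(275,213),(275,305))]
cv2.imwrite("pics/w4c.png",np.vstack([np.hstack(t[:2]),np.hstack(t[2:])]))
E
```

```text
(no output)
```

View pics/w4c.png

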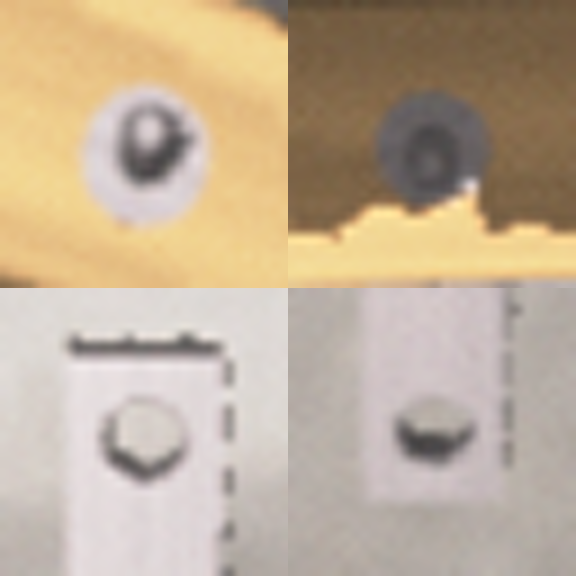

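```bash
python3 - <<'E'
from h import *
a=np.load("w4.npz"); c=imaging.calibration("wrist"); c["xyz"]=a["x"]; c["rotation"]=a["r"]
L,F=onz(c,[[290.6,54.7],[273.5,177.9]],.036); A,D=onz(c,[[274.4,213.1],[274.7,304.3]],.006)
d=L-F; print("L",L,"F",F,np.hypot(*d[:2]),"ang",np.arctan2(d[1],d[0]),"mid",(L+F)/2)
e=A-D; print("A",A,"D",D,np.hypot(*e[:2]),"ang",np.arctan2(e[1],e[0]),"mid",(A+D)/2)
# leg angle from L about H (jig yaw .245)
H=np.array([.77664,-.01829]);q=lambda p:np.arctan2(*(p-H)[::-1])%6.2832
print("leg open",q(np.array([.5005,-.0392]))-q(L[:2]))
m=(A+D)/2; print(tool([m[0],m[1],.001]), yaw()-(np.arctan2(e[1],e[0])-np.pi/2))
E
```

```text
L [0.50425567 0.03228378 0.036     ] F [ 0.51484496 -0.10848944  0.036     ] 0.14117092830268982 ang 1.6458772992992023 mid [ 0.50955031 -0.03810283  0.036     ]
A [ 0.52691504 -0.1619263   0.006     ] D [ 0.55789476 -0.30372181  0.006     ] 0.14514031117585294 ang 1.7858979320758643 mid [ 0.5424049  -0.23282406  0.006     ]
leg open 0.25917306959224184
[-11.34  -0.87  22.97] 0.0021325195417152
```

Request:
jog_arm(
  deltas=[
    {"tx":-5.5,"ty":-0.4,"tz":2,"wx":0,"wy":0,"wz":0,"jaw":0.2},
    {"tx":-11.3,"ty":-0.9,"tz":4,"wx":0,"wy":0,"wz":0,"jaw":0.2},
    {"tx":-11.3,"ty":-0.9,"tz":9,"wx":0,"wy":0,"wz":0,"jaw":0.2},
    {"tx":-11.3,"ty":-0.9,"tz":15,"wx":0,"wy":0,"wz":0,"jaw":0.2},
    {"tx":-11.3,"ty":-0.9,"tz":19,"wx":0,"wy":0,"wz":0,"jaw":0.2},
    {"tx":-11.3,"ty":-0.9,"tz":21,"wx":0,"wy":0,"wz":0,"jaw":0.2},
    {"tx":-11.3,"ty":-0.9,"tz":21,"wx":0,"wy":0,"wz":0,"jaw":0.2},
    {"tx":-11.3,"ty":-0.9,"tz":21,"wx":0,"wy":0,"wz":0,"jaw":0.2},
  ],
  squeeze=40,
)

```text
t: 11.68
tool_pos: [0.5433, -0.2339, 0.0223]
tcp_rot: [0.001, 0.626, 0.78, 0.0]
wrist_force: [0.7, -0.4, -0.5]
opening: 0.0566
finger_force: 0.0
```

```bash
python3 - <<'E'
from h import *
o=arm.get_obs();print(o["tool_pos"],o["tcp_rot"],tool([.5424,-.2328,.0015]),yaw()-(1.786-np.pi/2))
E
```

```text
[ 0.54334544 -0.23392919  0.02225262] [5.35837835e-04 6.26305828e-01 7.79577241e-01 2.19235609e-04] [ 0.13 -0.07  2.08] 0.001981760260632348
```

Request:
jog_arm(
  deltas=[
    {"tx":0.1,"ty":-0.1,"tz":1.2,"wx":0,"wy":0,"wz":0,"jaw":0.2},
    {"tx":0.1,"ty":-0.1,"tz":2.0,"wx":0,"wy":0,"wz":0,"jaw":0},
    {"tx":0.1,"ty":-0.1,"tz":2.0,"wx":0,"wy":0,"wz":0,"jaw":-0.2},
    {"tx":0.1,"ty":-0.1,"tz":2.0,"wx":0,"wy":0,"wz":0,"jaw":-0.4},
    {"tx":0.1,"ty":-0.1,"tz":2.0,"wx":0,"wy":0,"wz":0,"jaw":-1},
    {"tx":0.1,"ty":-0.1,"tz":2.0,"wx":0,"wy":0,"wz":0,"jaw":-1},
    {"tx":0.1,"ty":-0.1,"tz":2.0,"wx":0,"wy":0,"wz":0,"jaw":-1},
  ],
)

```text
t: 12.55
tool_pos: [0.5414, -0.2339, 0.0019]
tcp_rot: [0.0, 0.627, 0.779, 0.0]
wrist_force: [0.7, 0.1, 0.9]
opening: 0.0228
finger_force: 40.0
```

```bash
python3 - <<'E'
from h import *
o=arm.get_obs();print(o["tool_pos"],o["wrist_force"],o["opening"],o["finger_force"])
E
```

```text
[ 0.54137834 -0.23387674  0.00187595] [0.6527897  0.13937976 0.94905691] 0.022834661856783123 39.99994933605194
```

Request:
jog_arm(
  deltas=[
    {"tx":0,"ty":0,"tz":-2,"wx":0,"wy":0,"wz":0,"jaw":-1},
    {"tx":0,"ty":0,"tz":-5.5,"wx":0,"wy":0,"wz":0,"jaw":-1},
    {"tx":0,"ty":0,"tz":-9,"wx":0,"wy":0,"wz":0,"jaw":-1},
    {"tx":5,"ty":0.2,"tz":-9,"wx":0,"wy":0,"wz":0.05,"jaw":-1},
    {"tx":10,"ty":0.5,"tz":-9,"wx":0,"wy":0,"wz":0.1,"jaw":-1},
    {"tx":15,"ty":0.8,"tz":-9,"wx":0,"wy":0,"wz":0.143,"jaw":-1},
    {"tx":19.8,"ty":1,"tz":-9,"wx":0,"wy":0,"wz":0.143,"jaw":-1},
    {"tx":19.8,"ty":1,"tz":-9,"wx":0,"wy":0,"wz":0.143,"jaw":-1},
  ],
)

```text
t: 13.55
tool_pos: [0.5067, -0.0352, 0.0915]
tcp_rot: [-0.001, 0.679, 0.734, -0.0]
wrist_force: [-0.5, 0.1, -0.3]
opening: 0.0232
finger_force: 40.0
```

Request:
jog_arm(
  deltas=[
    {"tx":0,"ty":0,"tz":0,"wx":0,"wy":0,"wz":0,"jaw":-1},
    {"tx":0,"ty":0,"tz":0,"wx":0,"wy":0,"wz":0,"jaw":-1},
    {"tx":0,"ty":0,"tz":0,"wx":0,"wy":0,"wz":0,"jaw":-1},
  ],
)

```text
t: 13.92
tool_pos: [0.5087, -0.0392, 0.0915]
tcp_rot: [0.0, 0.681, 0.732, -0.0]
wrist_force: [-0.5, -0.2, 0.4]
opening: 0.0228
finger_force: 40.0
```

```bash
python3 - <<'E'
from h import *
o=arm.get_obs();print(o["tool_pos"],tool([.5096,-.0379,.038]),yaw()-(1.643-np.pi/2))
c,p,d=cam("wrist"); cv2.imwrite("pics/w5.png",p); np.savez("w5.npz",p=p,d=d,x=c["xyz"],r=c["rotation"])
E
```

```text
[ 0.50869013 -0.03919636  0.09153296] [0.12 0.1  5.35] -0.0008025258236441651
```

View pics/w5.png

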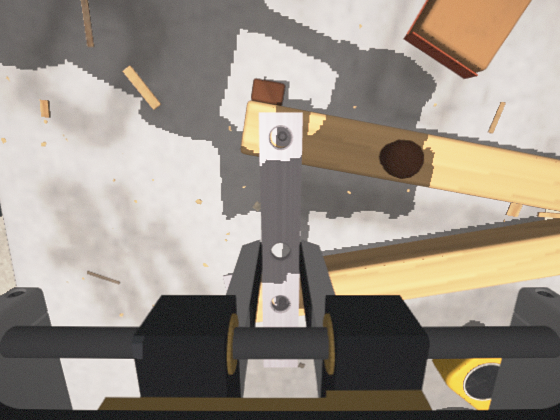

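The bar is over the jig: leg hole rim centre at (281,137), with the pin showing inside at (282,135).

```bash
python3 - <<'E'
from h import *
a=np.load("w5.npz"); c=imaging.calibration("wrist"); c["xyz"]=a["x"]; c["rotation"]=a["r"]
g=a["p"][121:153,265:297]; cv2.imwrite("pics/w5c.png",cv2.resize(g,None,fx=12,fy=12,interpolation=cv2.INTER_CUBIC))
A,S=onz(c,[[280.5,137],[280.5,302]],.0956); print(A,S,np.linalg.norm(A-S),onz(c,[[282,135]],.0515))
print("hole expected from TCP", arm.get_obs()["tool_pos"][:2]+np.array([-.0722,.9974])*.0734)
E
```

```text
[0.50314203 0.03368961 0.0956    ] [ 0.51079956 -0.07188821  0.0956    ] 0.10585515667678078 [[0.50431013 0.03305634 0.0515    ]]
hole expected from TCP [0.50331874 0.03417027]
```

View pics/w5c.png

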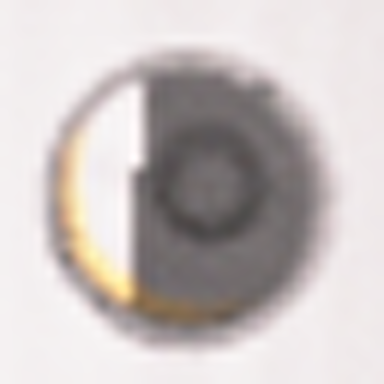

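Request:
jog_arm(
  deltas=[
    {"tx":0.1,"ty":0.1,"tz":1,"wx":0,"wy":0,"wz":0,"jaw":-1},
    {"tx":0.1,"ty":0.1,"tz":2.5,"wx":0,"wy":0,"wz":0,"jaw":-1},
    {"tx":0.1,"ty":0.1,"tz":3.5,"wx":0,"wy":0,"wz":0,"jaw":-1},
    {"tx":0.1,"ty":0.1,"tz":3.5,"wx":0,"wy":0,"wz":0,"jaw":-1},
    {"tx":0.1,"ty":0.1,"tz":4.0,"wx":0,"wy":0,"wz":0,"jaw":-1},
    {"tx":0.1,"ty":0.1,"tz":4.5,"wx":0,"wy":0,"wz":0,"jaw":-1},
    {"tx":0.1,"ty":0.1,"tz":4.8,"wx":0,"wy":0,"wz":0,"jaw":-1},
    {"tx":0.1,"ty":0.1,"tz":4.8,"wx":0,"wy":0,"wz":0,"jaw":-1},
  ],
)

```text
t: 14.98
tool_pos: [0.5094, -0.0371, 0.0435]
tcp_rot: [0.0, 0.681, 0.732, 0.0]
wrist_force: [0.5, 0.0, -0.2]
opening: 0.0232
finger_force: 40.0
```

Request:
jog_arm(
  deltas=[
    {"tx":0,"ty":0,"tz":0.3,"wx":0,"wy":0,"wz":0,"jaw":-1},
    {"tx":0,"ty":0,"tz":0.5,"wx":0,"wy":0,"wz":0,"jaw":-1},
    {"tx":0,"ty":0,"tz":0.5,"wx":0,"wy":0,"wz":0,"jaw":-1},
  ],
)

```text
t: 15.35
tool_pos: [0.5093, -0.0371, 0.0385]
tcp_rot: [-0.0, 0.681, 0.732, 0.0]
wrist_force: [0.4, 0.0, -1.0]
opening: 0.0229
finger_force: 40.0
```

Request:
jog_arm(
  deltas=[
    {"tx":0,"ty":0,"tz":0,"wx":0,"wy":0,"wz":0,"jaw":-0.3},
    {"tx":0,"ty":0,"tz":0,"wx":0,"wy":0,"wz":0,"jaw":-0.1},
    {"tx":0,"ty":0,"tz":0,"wx":0,"wy":0,"wz":0,"jaw":0},
    {"tx":0,"ty":0,"tz":-2,"wx":0,"wy":0,"wz":0,"jaw":0},
    {"tx":0,"ty":0,"tz":-7,"wx":0,"wy":0,"wz":0,"jaw":0},
    {"tx":-5,"ty":0,"tz":-12,"wx":0,"wy":0,"wz":0,"jaw":0},
    {"tx":-10,"ty":0,"tz":-17,"wx":0,"wy":0,"wz":0,"jaw":0},
    {"tx":-10,"ty":0,"tz":-17,"wx":0,"wy":0,"wz":0,"jaw":0},
  ],
)

```text
t: 16.35
tool_pos: [0.5183, -0.1394, 0.2116]
tcp_rot: [0.003, 0.682, 0.732, 0.001]
wrist_force: [0.6, 0.9, -0.4]
opening: 0.0473
finger_force: 0.0
```

```bash
python3 - <<'E'
from h import *
c,p,d=cam("wrist"); print(p.shape); np.savez("w6.npz",p=p,d=d,x=c["xyz"],r=c["rotation"])
cv2.imwrite("pics/w6.png",cv2.resize(p[20:260,200:400],None,fx=2.4,fy=2.4,interpolation=cv2.INTER_CUBIC))
E
```

```text
(420, 560, 3)
```

View pics/w6.png

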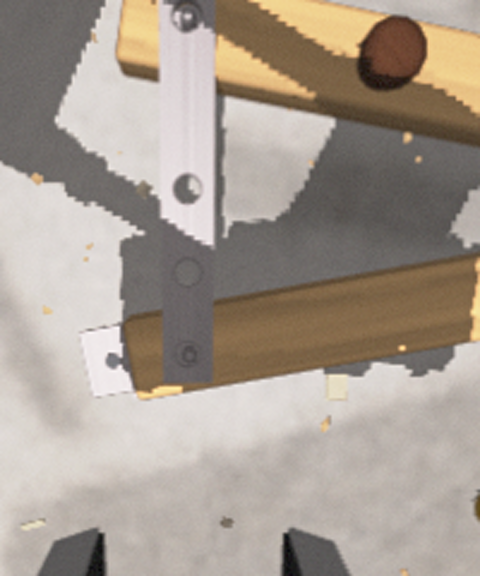

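Both pins poke through the outermost holes, at crop pixels (187,15) and (188,353). I'll check flatness with depth, then hand in.

```bash
python3 - <<'E'
from h import *
a=np.load("w6.npz"); c=imaging.calibration("wrist"); c["xyz"]=a["x"]; c["rotation"]=a["r"]
for v in (45,60,80,120,145,155):
    u=200+188/2.4; d=np.median(a["d"][v-1:v+2,int(u)-5:int(u)+6]); o,r=ray(c,[[u,v]]); print(v,(o+r[0]*d).round(4))
z=[onz(c,[[200+187/2.4,20+15/2.4]],.042),onz(c,[[200+188/2.4,20+353/2.4]],.042)]; print(z,np.linalg.norm(z[0]-z[1]))
E
```

```text
45 [0.5058 0.0176 0.042 ]
60 [0.5068 0.0035 0.0415]
80 [ 0.5081 -0.0161  0.0417]
120 [ 0.511  -0.057   0.0418]
145 [ 0.5129 -0.084   0.0422]
155 [ 0.5136 -0.0952  0.0416]
[array([[0.50413601, 0.03483563, 0.042     ]]), array([[ 0.51458483, -0.10887523,  0.042     ]])] 0.14409021103911154
```

The bar's top is at 42 mm all along, so it is flat and fully down.

```bash
python3 -c "
from h import *
print(order.hand_in())"
```

```text
the job is handed in; nothing more can be done
None
```

The jig is set to its widest taper and handed in: the stay lies flat on both rails with its outermost holes over the two pins, the gripper is clear, and no bystander was touched; the hand-in gave no verdict.

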